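# Shut the curing box and press its start button

### The job

Start the curing box on the jeweller's bench: with your fingertips, gently push its open lid down until it is fully shut, then press the green button on the control panel well down, gently, and withdraw the hand at least 10 cm from the button. Do not press the yellow or red button, do not press green while the lid is open, do not swing the lid further open, do not push hard, and leave the clamp, jar, bottle, hammer and pliers where they are: nothing is to be picked up.

Things in the scene. Friction and masses are not known exactly. Their poses are not given: they have to be found in the camera images.
- curebox: the curing box: a blue open-topped metal box, 160 mm deep (its x), 250 mm wide (its y), 120 mm high, walls 6 mm, with three rings on pins inside; fixed to the bench. Origin: centre of its underside, z up; its front faces its own -x
- lid (a joint): hinged lid of the curing box, rad: 0 fully shut, grows as it opens upward (at most 1.3); starts between 0.35 and 0.75. Hinged along the box's y at its rear (+x) rim, free edge at the front (-x). The hinge is stiff: the lid stays where it is left and closes with about 2 to 4 N pushed down near its middle. Shut, it lies on the box, its outside level and 128.5 mm above the bench
- lid_hinge (a point): middle of the lid's hinge line, 80 mm behind (box +x) the box's centre and 120.5 mm above the bench (underside of the lid)
- lid_edge (a point): middle of the lid's free edge on its outer (upper) face, 165 mm from the hinge; it moves with the lid. The lid is a white plate 250 mm wide and 8 mm thick, with an orange panel 1.5 mm thick on its outside and a black tab beyond this edge (16 mm further out, 90 mm wide, 12 mm thick)
- panel: the control panel: a grey box with an aluminium top, 100 mm deep (its x), 220 mm wide (its y), 50 mm high, fixed to the bench; three round push buttons point straight up in a row along its y, 68 mm apart, their order changes. Origin: centre of its underside, z up
- green (a joint): travel of the green button in m: 0 up, 0.008 fully pressed; spring return, begins to move at 1.5 N and is fully down at 5 N (the start button)
- green_top (a point): centre of the green button's top face (30 mm across, in a black collar 46 mm across), 74 mm above the bench and 24 mm above the panel when up; it is pressed straight down
- yellow (a joint): travel of the yellow button in m: 0 up, 0.008 fully pressed; spring return, begins to move at 1.5 N and is fully down at 5 N (not to be pressed)
- yellow_top (a point): centre of the yellow button's top face (30 mm across, in a black collar 46 mm across), 74 mm above the bench and 24 mm above the panel when up; it is pressed straight down
- red (a joint): travel of the red button in m: 0 up, 0.008 fully pressed; spring return, begins to move at 1.5 N and is fully down at 5 N (not to be pressed)
- red_top (a point): centre of the red button's top face (30 mm across, in a black collar 46 mm across), 74 mm above the bench and 24 mm above the panel when up; it is pressed straight down
- clamp: loose wooden ring clamp with a brass band, 138 x 27 x 25 mm, lying along its x; origin under the middle of its body
- jar: loose small jar with a brass cap, 56 mm across, 60 mm high; origin under its centre
- bottle: loose amber bottle, 60 mm across, 150 mm high; origin under its centre
- hammer: loose hammer, 240 mm long, lying along its x at the back of the bench; origin on its underside
- pliers: loose red-handled pliers, about 145 mm long, 65 mm wide, 15 mm high; origin on their underside at the pivot
Not all that is in view belongs to the job. There is more than one size of the jar; the job needs the largest.

How it is judged (in metres and radians):
On the way, in this order (a step that is already met when the one before it is completed fails the run):
1. the lid is pushed fully shut with the fingers (value of joint lid below 0.045 rad and contact force between the fingers and curebox above 0.3 N), for 0.05 s.
2. the green button is pressed well down with the fingers, the lid being shut (value of joint green above 0.005 m and contact force between the fingers and green above 0.5 N and value of joint lid below 0.045 rad), for 0.05 s.
At the end, for the whole second after the job is handed in: the lid is shut (under 0.045 rad), all three buttons are up again (under 1.5 mm), the hand (grasp point) is more than 80 mm from the green button, and the clamp, jar, bottle, hammer and pliers are at rest within 20 mm of where they started, jar and bottle upright (value of joint lid below 0.045 rad and value of joint each of green, yellow, red below 0.0015 m and distance between the grasp point and green_top above 0.08 m and angle between each of jar, bottle's own z axis and vertical below 0.2 rad and distance of each of clamp, jar, bottle, hammer, pliers from where it was at the start of the episode below 0.02 m and linear speed of each of clamp, jar, bottle, hammer, pliers below 0.02 m/s); the robot touches nothing.
It fails at once if the yellow or the red button is pressed more than 2 mm (value of joint any of yellow, red above 0.002 m).
It fails at once if the green button is pressed more than 3 mm while the lid is open (over 0.06 rad) (value of joint green above 0.003 m and value of joint lid above 0.06 rad).
It fails at once if the lid is lifted further open (over 0.95 rad) (value of joint lid above 0.95 rad).
It fails at once if the lid, the box, a button or the panel is pushed hard (over 40 N) (contact force between any of the arm, the fingers and curebox above 40 N or contact force between any of the arm, the fingers and panel above 40 N or contact force between the fingers and green above 40 N).
It fails at once if the clamp, jar, bottle, hammer or pliers is shifted or lifted more than 20 mm (distance of any of clamp, jar, bottle, hammer, pliers from where it was at the start of the episode above 0.02 m).
It also fails if it takes over 48 s, if anything falls off the work surface, if the arm or the gripper's body presses on something with over 40 N, if the wrist force passes 120 N, or if a joint passes its speed limit or range.

### The arm

A 6-joint arm with a two-finger parallel gripper is mounted at the origin on the work surface. World frame = base frame: x ahead of the robot, y to its left, z up, the work surface at z = 0. Lengths are in mm, angles in rad, forces in N, time in s.
With the tool pointing down it reaches from about 250 to 725 mm from the base axis. Payload 9.7 kg.
Tool frame: the origin (TCP) lies on the centre line of the jaws, within the pads' length; the fingertips stand 8 mm ahead of it and the grasp point (between the pads) lies 11 mm behind it; z points along the fingers, y is the line along which they close (so a half turn about z gives the same grasp; the last joint's range is limited). The gripper opens to 85 mm and grips with 20 to 120 N. Pads are 22 mm wide; open, the fingers measure 114 mm over their backs; the gripper's body (76 mm by 85 mm) begins 54 mm behind the grasp point. The pads swing forward as they close: fully open they stand 13 mm farther back than shut.
Start: joints at [-1.262, 0.087, 0.176, 1.66, 0, 1.571], TCP at [167.151, -523.982, 205.484] pointing down, gripper open.
Joint ranges: [-3.13, 3.13], [-0.85, 1.81], [-1.15, 1.24], [-2.2, 2.28], [-1.44, 1.52], [-3.14, 3.14]. Speed limits (rad/s): [2.22, 2.22, 2.57, 3.14, 3.14, 3.14].

### API

Orientations are given as [roll, pitch, yaw] about the fixed x, y, z axes, in that order (R = Rz(yaw) Ry(pitch) Rx(roll)).
In Python, from bench import robot, camera, job gives the robot as it stands.
- The arm moves only by the tool step_arm, never from a script. Its argument "plan" is a list of rows, each an object with "slide": the shift along the tool's x, y, z in m, a list of three; "rot": the turn, a rotation vector about the tool's x, y, z in rad, a list of three. A call has 1 to 8 rows; each row is the pose to reach, as a shift and turn from the pose commanded when the call began, along the tool's axes at that moment; what a row does not reach only later rows make up. A row lasts 1/8 s, in which the tool goes at most 62.5 mm and 10.7 degrees, less where a joint would pass 70% of its speed; a pose out of reach is approached as far as the arm can. A call with a gripper value outside its range is refused whole. "hand" is the opening, from 0 (shut) to 1 (fully open), set as the call begins (left out, the last holds). The fingers move at their own pace and stop on an object; "newtons" is the grip in N (left out, the last holds). Time passes only in rows, so rows that repeat a pose let the fingers close. It gives the time, the measured TCP pose, the force, the opening and the grip force at its end, in the units of the state.
- robot.state(): the state, without advancing time (a new reading comes with each control period).
- camera(name): name is "side" or "top"; returns a dict with "pixels" (384x512x3 uint8, red, green, blue), "fovy" (degrees; the focal length in pixels is half the picture's height over the tangent of half this angle, whatever the lens; pixels are square), "cx", "cy" (the principal point, pixels), "cam_to_world" (4x4, takes a point from camera to world coordinates). Camera axes: x right, y up, looking along -z (the intrinsics and any distortion apply to the point x, -y, -z); pixel columns grow to the right and rows downward; lengths in mm; the calibration is good to about 2 mm. A picture is of the moment at which its call begins. There is no depth.
- job.hand_in(): hands the job in; it is judged then, once.
The state is a dict: "t": time; "q": joint angles; "qvel": joint speeds; "joint_torque": joint torques, N m; "ee_pos": TCP position; "tool_rot": TCP orientation; "force": force on the tool from outside, world axes, zero at the start; "ft_torque": the same for the moment, N m; "width": finger opening in mm; "grasp_force": force on a finger pad.
Only numpy, scipy, OpenCV 4.12 (cv2) and the standard library are available. Lean on these libraries where they do the work, as an engineer would, in place of code of your own. Each camera call takes 0.05 s, during which the arm holds its last target. There are 200 camera calls.

## Working session

There is one attempt and no reset: what is moved stays moved. The work goes in short steps, Python scripts to look and compute and a tool call to move; the robot and the scene stay as the last step left them, time stands still between calls to the robot, and variables do not carry over. Pictures are saved under pics/ and viewed, at most 10 in all, crops included, and the job is handed in when it is done.

Besides the shell and the picture viewer there is one more tool, called after "Emit:" as name(argument=value, ...) on one line, values as JSON. step_arm: Moves the arm, as the interface text tells. Its arguments: {"type":"object","properties":{"plan":{"type":"array"},"hand":{"type":"number"},"newtons":{"type":"number"}},"required":["plan"]}

```bash
mkdir -p pics; ls; python3 - <<'E'
from bench import robot,camera,job
import cv2,numpy as np
for n in("top","side"):
    c=camera(n); cv2.imwrite(f"pics/{n}0.png",c["pixels"][:,:,::-1])
    print({k:(np.round(v,4).tolist() if k!="pixels" else 0) for k,v in c.items()})
print(robot.state())
E
```

```text
pics
{'pixels': 0, 'fovy': 49.3101, 'cx': 256.9921, 'cy': 186.6333, 'cam_to_world': [[0.0186, 0.9972, -0.0724, 482.3851], [-0.9997, 0.0196, 0.0142, 24.7788], [0.0156, 0.0721, 0.9973, 1423.0479], [0.0, 0.0, 0.0, 1.0]]}
{'pixels': 0, 'fovy': 57.2041, 'cx': 249.6078, 'cy': 192.3522, 'cam_to_world': [[-0.9597, 0.1444, -0.2412, 311.4237], [-0.2806, -0.5454, 0.7898, 854.1486], [-0.0175, 0.8256, 0.5639, 725.064], [0.0, 0.0, 0.0, 1.0]]}
{'t': 0.1, 'q': array([-1.26197442e+00,  8.73789494e-02,  1.75231002e-01,  1.65978123e+00,
        1.62020853e-05,  1.57084948e+00]), 'qvel': array([-0.00086942, -0.00028055,  0.0028505 , -0.00091602, -0.00048893,
       -0.00073775]), 'joint_torque': array([ 5.99013474e-04, -5.21563411e+01,  4.65652692e+01,  1.59185054e-02,
        1.59708321e-05, -9.80259330e-06]), 'ee_pos': array([ 167.1022426 , -523.76726388,  204.87738315]), 'tool_rot': array([-3.14045981e+00, -1.61418592e-05,  3.08768736e-01]), 'force': array([0.42325254, 0.23386349, 0.61487555]), 'ft_torque': array([-0.03096088, -0.03800705, -0.0256351 ]), 'grasp_force': 0.0, 'width': 85.33875408550168}
```

View pics/top0.png

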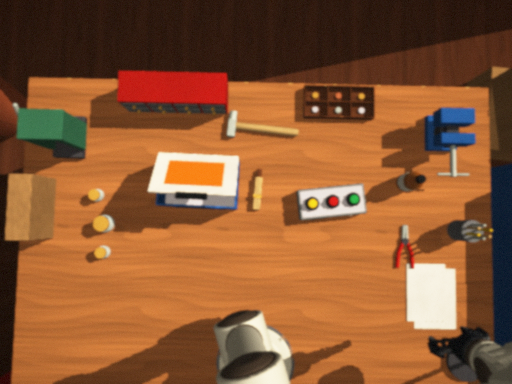

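View pics/side0.png

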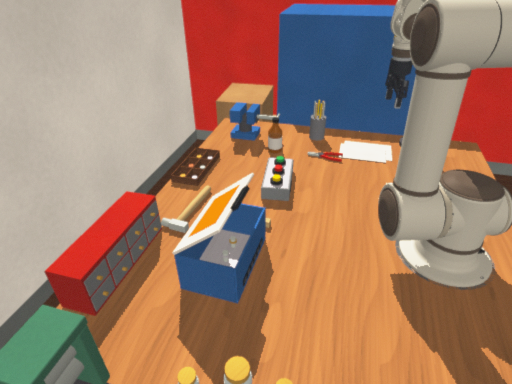

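The top view shows the open lid at about (195,175) with its tab at (187,196). The buttons are yellow (313,204), red (333,201) and green (354,199), and the clamp is at (257,190). The side view shows the lid about half open. I'll zoom in to pick corners.

```bash
python3 - <<'E'
import cv2,numpy as np
t=cv2.imread("pics/top0.png");s=cv2.imread("pics/side0.png")
a=cv2.resize(t[140:220,140:250],None,fx=7,fy=7,interpolation=cv2.INTER_CUBIC)
b=cv2.resize(s[165:305,165:275],None,fx=4,fy=4,interpolation=cv2.INTER_CUBIC)
cv2.imwrite("pics/tz.png",a);cv2.imwrite("pics/sz.png",b)
h=cv2.cvtColor(t,cv2.COLOR_BGR2HSV)
for n,lo,hi in(("y",(22,150,120),(35,255,255)),("r",(0,180,100),(6,255,255)),("g",(45,120,60),(85,255,255))):
    m=np.zeros(h.shape[:2],np.uint8);m[180:222,295:370]=cv2.inRange(h,lo,hi)[180:222,295:370]
    M=cv2.moments(m,True);print(n,M["m00"],M["m10"]/M["m00"],M["m01"]/M["m00"])
E
```

```text
y 75.0 312.3466666666667 203.05333333333334
r 70.0 332.9428571428571 200.95714285714286
g 78.0 353.38461538461536 198.87179487179486
```

View pics/tz.png

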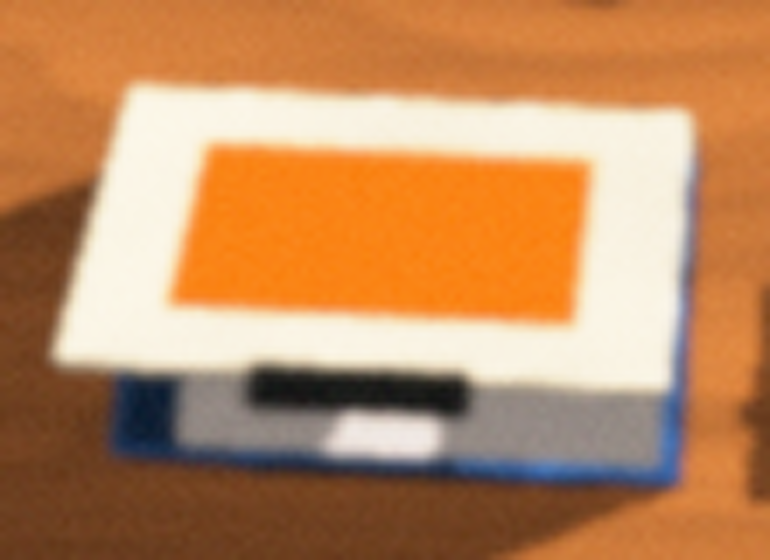

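View pics/sz.png

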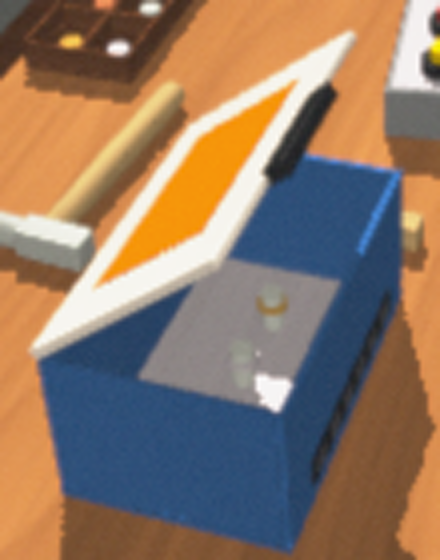

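The top crop shows the lid's outer corners at (128,84), (695,112), (670,388) and (52,362), and the box's front rim at (115,455)–(680,485). The side crop shows the box's +y corners at (282,412), (290,548), (42,358) and (65,495), and the lid corners at (218,265) and (352,35).

```bash
cat > fit.py <<'E'
from bench import robot,camera
import numpy as np
from scipy.optimize import least_squares
C={n:camera(n) for n in("top","side")}
def proj(c,P):
    T=np.linalg.inv(c["cam_to_world"]);p=np.atleast_2d(P)@T[:3,:3].T+T[:3,3]
    f=192/np.tan(np.radians(c["fovy"])/2)
    return np.c_[c["cx"]+f*p[:,0]/-p[:,2],c["cy"]-f*p[:,1]/-p[:,2]]
def ray(c,uv,z):
    f=192/np.tan(np.radians(c["fovy"])/2);T=c["cam_to_world"]
    d=T[:3,:3]@np.array([(uv[0]-c["cx"])/f,-(uv[1]-c["cy"])/f,-1]);o=T[:3,3]
    return o+d*(z-o[2])/d[2]
def pts(x,P):
    bx,by,yaw,lid=x;P=np.array([ (p[1:] if p[0]=="b" else
      (80-p[1]*np.cos(lid)-p[3]*np.sin(lid), p[2], 120.5+p[1]*np.sin(lid)+p[3]*np.cos(lid)) if 0 else
      (80-p[1]*np.cos(lid)+p[3]*np.sin(lid), p[2], 120.5+p[1]*np.sin(lid)+p[3]*np.cos(lid))) if p[0]=="l" else p[1:] for p in P],float)
    c,s=np.cos(yaw),np.sin(yaw)
    return np.c_[bx+c*P[:,0]-s*P[:,1],by+s*P[:,0]+c*P[:,1],P[:,2]]
E
python3 - <<'E'
from fit import *
T=[(("l",0,125,8),128,84),(("l",0,-125,8),695,112),(("l",165,-125,8),670,388),(("l",165,125,8),52,362),(("b",-80,125,120),115,455),(("b",-80,-125,120),680,485)]
S=[(("b",-80,125,120),282,412),(("b",-80,125,0),290,548),(("b",80,125,120),42,358),(("b",80,125,0),65,495),(("b",-80,-125,120),400,172),(("l",165,125,8),218,265),(("l",165,-125,8),352,35)]
ut=np.array([[140-.5+u/7,140-.5+v/7] for _,u,v in T]);us=np.array([[165-.5+u/4,165-.5+v/4] for _,u,v in S])
def r(x): return np.r_[proj(C["top"],pts(x,[p for p,_,_ in T]))-ut,proj(C["side"],pts(x,[p for p,_,_ in S]))-us].ravel()
o=least_squares(r,[590,150,0,.5],loss="soft_l1");print(o.x,"\n",np.round(o.fun.reshape(-1,2),1).tolist())
print("edge",pts(o.x,[("l",165,0,8)]),"tab",pts(o.x,[("l",181,0,8)]),"shut edge",pts([*o.x[:3],0],[("l",165,0,8)]))
for n,uv in(("y",(312.35,203.05)),("r",(332.94,200.96)),("g",(353.38,198.87))):print(n,ray(C["top"],uv,74))
for n,uv,z in(("clamp",(257,190),20),("bottle",(418,180),150),("hammerhead",(232,124),25)):print(n,ray(C["top"],uv,z))
import cv2
s=C["side"]["pixels"];h=cv2.cvtColor(s,cv2.COLOR_RGB2HSV)
m=np.zeros(h.shape[:2],np.uint8);m[150:172,270:295]=cv2.inRange(h,(45,100,40),(85,255,255))[150:172,270:295]
ys,xs=np.nonzero(m);print(xs.mean(),ys.mean(),len(xs))
g=ray(C["top"],(353.38,198.87),74);print("green in side",proj(C["side"],g))
print(robot.state()["t"])
E
```

```text
[ 5.90754430e+02  1.90889249e+02 -2.42291219e-02  6.61875119e-01] 
 [[1.1, 0.5], [0.3, 0.1], [0.9, 0.6], [1.5, 0.5], [0.3, 0.5], [0.1, -0.3], [0.3, 1.8], [0.2, 1.5], [-1.8, 1.2], [-1.1, 0.1], [0.0, -0.4], [-0.9, -0.0], [-0.0, -0.2]]
edge [[545.52569177 191.98531618 228.21925129]] tab [[532.90793748 192.29109313 238.05280493]] shut edge [[505.77937848 192.94852294 128.5       ]]
y [ 530.64861285 -174.33307629   74.        ]
r [ 538.68151478 -241.01593349   74.        ]
g [ 546.72325418 -307.36244844   74.        ]
clamp [572.88075443   4.51647741  20.        ]
bottle [ 604.9705418  -487.87150622  150.        ]
hammerhead [794.71417078  93.35649086  25.        ]
279.6808510638298 158.7872340425532 47
green in side [[278.88789124 158.23223576]]
0.2
```

Emit:
step_arm(hand=0, plan=[{"slide": [0.02, -0.019, -0.04], "rot": [0, 0, 0]}, {"slide": [0.06, -0.057, -0.07], "rot": [0, 0, 0]}, {"slide": [0.1, -0.095, -0.085], "rot": [0, 0, 0]}, {"slide": [0.14, -0.133, -0.085], "rot": [0, 0, 0]}, {"slide": [0.18, -0.171, -0.085], "rot": [0, 0, 0]}, {"slide": [0.22, -0.209, -0.085], "rot": [0, 0, 0]}, {"slide": [0.26, -0.247, -0.085], "rot": [0, 0, 0]}, {"slide": [0.3, -0.285, -0.085], "rot": [0, 0, 0]}])

```text
t: 1.2
ee_pos: [366.8, -159.6, 290.5]
tool_rot: [3.141, -0.0, 0.309]
force: [1.1, 0.6, 0.1]
width: 0.0
grasp_force: 0.0
```

Emit:
step_arm(plan=[{"slide": [0.04, -0.038, 0], "rot": [0, 0, 0]}, {"slide": [0.08, -0.076, 0], "rot": [0, 0, 0]}, {"slide": [0.12, -0.114, 0], "rot": [0, 0, 0]}, {"slide": [0.16, -0.152, 0], "rot": [0, 0, 0]}, {"slide": [0.2, -0.19, 0], "rot": [0, 0, 0]}, {"slide": [0.24, -0.228, 0], "rot": [0, 0, 0]}, {"slide": [0.275, -0.26, 0], "rot": [0, 0, 0]}, {"slide": [0.293, -0.277, 0], "rot": [0, 0, 0]}])

```text
t: 2.2
ee_pos: [563.6, 188.8, 289.3]
tool_rot: [-3.137, 0.001, 0.321]
force: [1.2, 0.1, 0.0]
width: -0.2
grasp_force: 0.0
```

```bash
python3 - <<'E'
from bench import camera
import cv2,numpy as np
a=camera("top")["pixels"][100:240,100:300];b=camera("side")["pixels"][80:310,140:340]
a=cv2.resize(a,(400,280));b=cv2.resize(b,(400,460))
im=np.zeros((460,800,3),np.uint8);im[:280,:400]=a;im[:,400:]=b
cv2.imwrite("pics/c1.png",im[:,:,::-1])
E
```

```text
(no output)
```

View pics/c1.png

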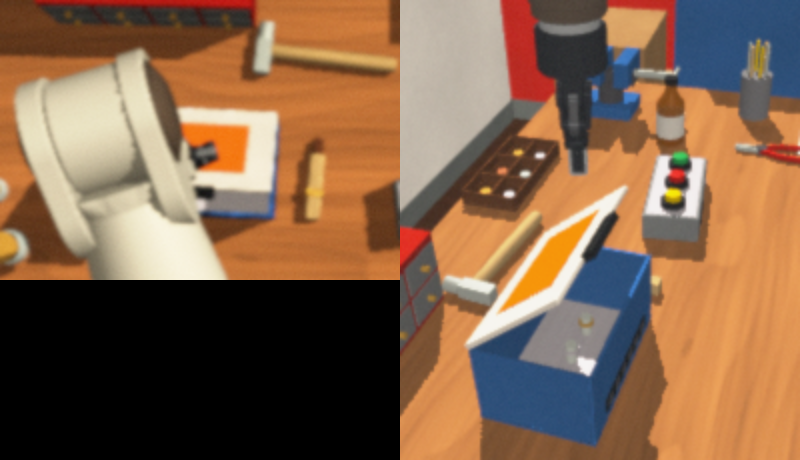

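The fingers (side crop, tip at (578,172)) are above the lid and clear of it. I'll descend now.

Emit:
step_arm(plan=[{"slide": [0, 0, 0.03], "rot": [0, 0, 0]}, {"slide": [0, 0, 0.045], "rot": [0, 0, 0]}, {"slide": [0, 0, 0.052], "rot": [0, 0, 0]}, {"slide": [0, 0, 0.059], "rot": [0, 0, 0]}, {"slide": [0, 0, 0.066], "rot": [0, 0, 0]}, {"slide": [0, 0, 0.073], "rot": [0, 0, 0]}, {"slide": [0, 0, 0.08], "rot": [0, 0, 0]}])

```text
t: 3.18
ee_pos: [563.0, 186.7, 210.1]
tool_rot: [-3.137, -0.0, 0.318]
force: [1.5, 0.2, 0.3]
width: 0.3
grasp_force: 0.0
```

```bash
python3 - <<'E'
from bench import camera,robot
import cv2,numpy as np
b=camera("side")["pixels"][80:310,140:340]
cv2.imwrite("pics/c2.png",cv2.resize(b,(520,598))[:,:,::-1])
s=robot.state();print(s["force"],s["ee_pos"],s["ft_torque"])
E
```

```text
[ 0.04782027  0.81404178 -0.88202763] [562.77626796 186.59967044 209.09984273] [ 0.06631341 -0.01732993  0.01744041]
```

View pics/c2.png

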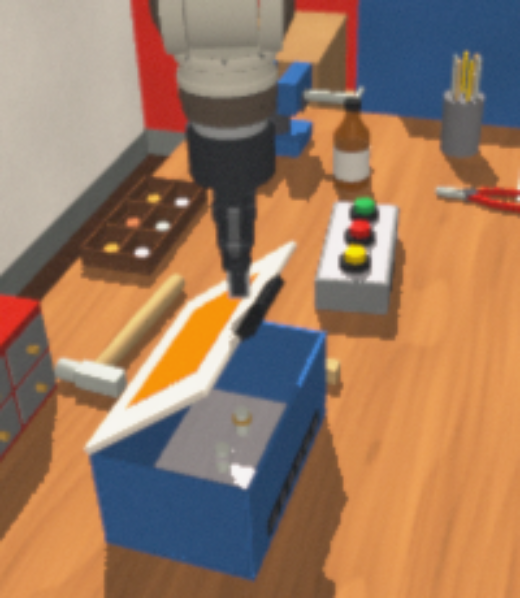

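```bash
python3 - <<'E'
from fit import *
print("tip",proj(C["side"],[[562,187,201]]))
for l in(.5,.55,.6,.66):
    x=[590.75,190.9,-.0242,l];print(l,proj(C["side"],pts(x,[("l",165,125,8),("l",165,-125,8),("l",165,0,8)])).round(1).tolist(), pts(x,[("l",110,0,8),("l",140,0,8)]).round().tolist())
E
```

```text
tip [[232.0292037  205.35930345]]
0.5 [[225.5, 239.6], [258.1, 180.6], [243.6, 206.8]] [[578.0, 191.0, 180.0], [552.0, 192.0, 195.0]]
0.55 [[223.4, 236.8], [256.5, 178.2], [241.8, 204.2]] [[581.0, 191.0, 185.0], [556.0, 192.0, 200.0]]
0.6 [[221.1, 234.1], [254.8, 175.9], [239.9, 201.7]] [[584.0, 191.0, 189.0], [560.0, 192.0, 206.0]]
0.66 [[218.2, 230.8], [252.6, 173.1], [237.3, 198.7]] [[589.0, 191.0, 194.0], [565.0, 192.0, 213.0]]
```

The tip is right above the orange panel's front part, at about (238,297) in the crop, and the lid hasn't moved noticeably. I'll keep going gently.

Emit:
step_arm(plan=[{"slide": [0, 0, 0.006], "rot": [0, 0, 0]}, {"slide": [0, 0, 0.012], "rot": [0, 0, 0]}, {"slide": [0, 0, 0.018], "rot": [0, 0, 0]}, {"slide": [0, 0, 0.024], "rot": [0, 0, 0]}])

```text
t: 3.82
ee_pos: [562.9, 186.8, 186.1]
tool_rot: [-3.137, -0.0, 0.318]
force: [0.8, -0.6, 1.8]
width: -0.3
grasp_force: 0.6
```

```bash
python3 - <<'E'
from bench import camera,robot
import cv2,numpy as np
b=camera("side")["pixels"][80:310,140:340]
cv2.imwrite("pics/c3.png",cv2.resize(b,(520,598))[:,:,::-1])
s=robot.state();print(s["force"],s["ee_pos"],s["ft_torque"],s["width"])
E
```

```text
[0.21400932 0.41359025 1.17111179] [562.70325324 186.70154977 185.27908681] [ 0.02111037 -0.04663502 -0.0261273 ] -0.06375053819478303
```

View pics/c3.png

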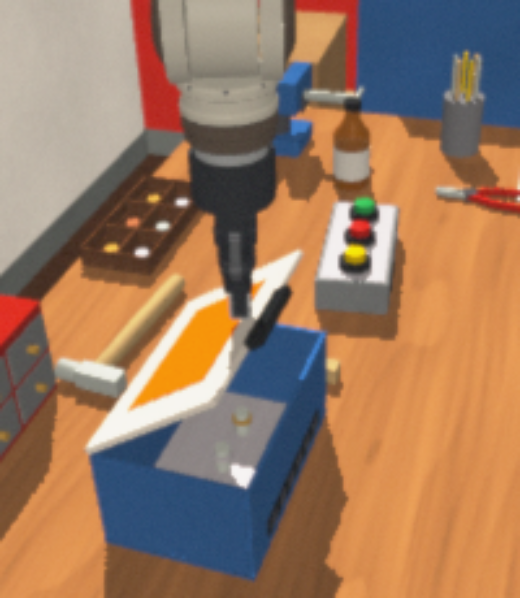

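```bash
python3 - <<'E'
from fit import *
for uv,z in(((229,166),281),((231.5,194.2),201),((232.3,201.9),177)):
    print(ray(C["side"],uv,z).round(), [proj(C["side"],[[562.7,187,z+d]]).round(1).tolist() for d in(0,10,20,30)])
print(proj(C["top"],[[563,189,281]]))
E
```

```text
[585. 133. 281.] [[[230.2, 178.3]], [[230.0, 174.7]], [[229.8, 171.0]], [[229.6, 167.3]]]
[579. 141. 201.] [[[231.8, 205.3]], [[231.6, 202.1]], [[231.4, 198.8]], [[231.2, 195.5]]]
[578. 142. 177.] [[[232.2, 212.9]], [[232.0, 209.8]], [[231.8, 206.6]], [[231.7, 203.4]]]
[[190.89815081 186.16800457]]
```

```bash
python3 - <<'E'
from fit import *
for z in (205-8+13,240):
  P=[[167+.304*d,-524-.953*d,z] for d in(-50,0,50)]
  print(z,proj(C["side"],P).round(1).tolist(),proj(C["top"],P).round(1).tolist())
print(ray(C["top"],(433,343),210),ray(C["top"],(480,332),210))
import cv2
a=cv2.imread("pics/side0.png")[60:130,360:440];b=cv2.imread("pics/top0.png")[314:384,420:512]
im=np.zeros((420,800,3),np.uint8)
a=cv2.resize(a,None,fx=4,fy=4);b=cv2.resize(b,None,fx=4,fy=4)
im[:280,:320]=a;im[:280,330:698]=b
C2=camera("top")["pixels"][140:220,150:290,::-1]
cv2.imwrite("pics/d.png",im)
E
```

```text
210 [[394.4, 117.4], [389.6, 112.3], [385.1, 107.5]] [[423.9, 336.3], [440.4, 331.1], [456.9, 326.0]]
240 [[396.1, 109.6], [391.2, 104.7], [386.7, 100.1]] [[428.3, 339.4], [445.3, 334.1], [462.2, 328.8]]
[ 133.63696769 -502.34366893  210.        ] [ 166.24604024 -637.99823814  210.        ]
```

View pics/d.png

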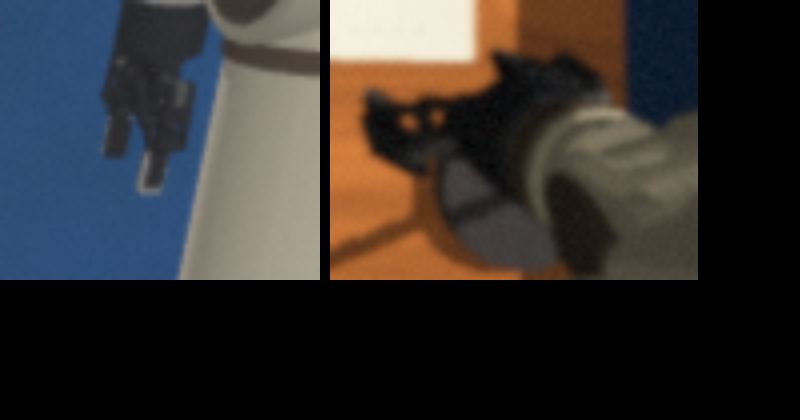

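Both cameras put the fingertips about 30 mm higher than the nominal TCP suggests, and the lid contact agrees. The lid is closing at about 1.5 N, so I'll continue and watch the force.

Emit:
step_arm(plan=[{"slide": [0, 0, 0.007], "rot": [0, 0, 0]}, {"slide": [0, 0, 0.014], "rot": [0, 0, 0]}, {"slide": [0, 0, 0.021], "rot": [0, 0, 0]}, {"slide": [0, 0, 0.028], "rot": [0, 0, 0]}, {"slide": [0, 0, 0.034], "rot": [0, 0, 0]}, {"slide": [0, 0, 0.04], "rot": [0, 0, 0]}])

```text
t: 4.88
ee_pos: [562.8, 186.9, 146.1]
tool_rot: [-3.137, 0.0, 0.318]
force: [0.1, -0.4, 1.9]
width: 0.0
grasp_force: 0.6
```

Emit:
step_arm(plan=[{"slide": [0, 0, 0.003], "rot": [0, 0, 0]}, {"slide": [0, 0, 0.006], "rot": [0, 0, 0]}, {"slide": [0, 0, 0.009], "rot": [0, 0, 0]}, {"slide": [0, 0, 0.012], "rot": [0, 0, 0]}])

```text
t: 5.38
ee_pos: [562.9, 186.9, 134.4]
tool_rot: [-3.137, -0.0, 0.318]
force: [0.1, 0.2, 0.7]
width: -0.1
grasp_force: 0.6
```

```bash
python3 - <<'E'
from bench import camera,robot
import cv2,numpy as np
b=camera("side")["pixels"][80:310,140:340]
cv2.imwrite("pics/c4.png",cv2.resize(b,(520,598))[:,:,::-1])
s=robot.state();print(s["force"],s["ee_pos"],s["ft_torque"],s["width"])
E
```

```text
[-0.29091398  0.32045742  1.14274847] [562.74150542 186.90463536 133.93048226] [ 0.04352658 -0.01549892  0.01034914] 0.2614341195133395
```

View pics/c4.png

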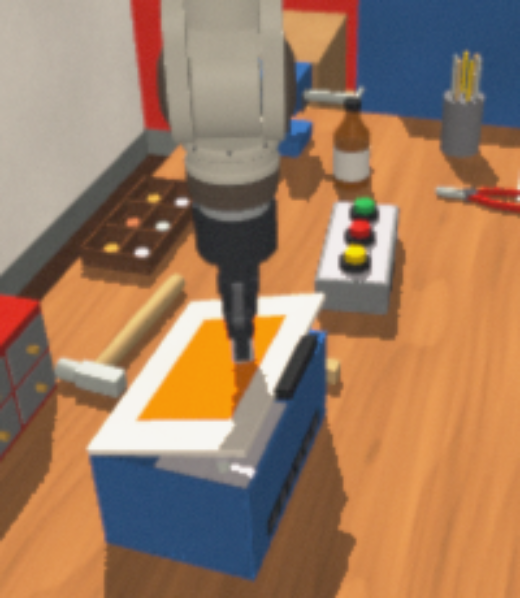

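The lid is now about 0.2 rad open, with its free edge at (240,450)–(322,295), and it is still being pushed lightly.

Emit:
step_arm(plan=[{"slide": [0, 0, 0.003], "rot": [0, 0, 0]}, {"slide": [0, 0, 0.006], "rot": [0, 0, 0]}, {"slide": [0, 0, 0.009], "rot": [0, 0, 0]}, {"slide": [0, 0, 0.012], "rot": [0, 0, 0]}, {"slide": [0, 0, 0.015], "rot": [0, 0, 0]}])

```text
t: 6.05
ee_pos: [562.8, 187.0, 119.3]
tool_rot: [-3.137, 0.0, 0.318]
force: [-0.8, -0.6, 0.3]
width: -0.1
grasp_force: 0.6
```

Emit:
step_arm(plan=[{"slide": [0, 0, 0.002], "rot": [0, 0, 0]}, {"slide": [0, 0, 0.004], "rot": [0, 0, 0]}])

```text
t: 6.3
ee_pos: [562.8, 187.0, 115.4]
tool_rot: [-3.137, 0.0, 0.318]
force: [0.1, -0.3, 1.6]
width: -0.2
grasp_force: 0.5
```

Emit:
step_arm(plan=[{"slide": [0, 0, 0.0015], "rot": [0, 0, 0]}, {"slide": [0, 0, 0.003], "rot": [0, 0, 0]}])

```text
t: 6.55
ee_pos: [562.8, 187.0, 112.4]
tool_rot: [-3.137, -0.0, 0.318]
force: [-1.0, -0.1, 2.4]
width: 0.1
grasp_force: 0.5
```

Emit:
step_arm(plan=[{"slide": [0, 0, 0.0015], "rot": [0, 0, 0]}, {"slide": [0, 0, 0.003], "rot": [0, 0, 0]}])

```text
t: 6.8
ee_pos: [562.8, 187.0, 109.4]
tool_rot: [-3.137, 0.0, 0.319]
force: [0.3, 0.0, 1.0]
width: 0.1
grasp_force: 0.5
```

Emit:
step_arm(plan=[{"slide": [0, 0, 0.001], "rot": [0, 0, 0]}, {"slide": [0, 0, 0.002], "rot": [0, 0, 0]}])

```text
t: 7.05
ee_pos: [562.8, 187.0, 107.4]
tool_rot: [-3.137, 0.0, 0.318]
force: [-0.3, 0.7, 1.1]
width: -0.2
grasp_force: 0.5
```

Emit:
step_arm(plan=[{"slide": [0, 0, 0.001], "rot": [0, 0, 0]}, {"slide": [0, 0, 0.002], "rot": [0, 0, 0]}])

```text
t: 7.3
ee_pos: [562.8, 187.0, 105.4]
tool_rot: [-3.137, 0.0, 0.318]
force: [-1.2, 0.2, 0.3]
width: -0.2
grasp_force: 0.5
```

Emit:
step_arm(plan=[{"slide": [0, 0, 0.001], "rot": [0, 0, 0]}, {"slide": [0, 0, 0.0015], "rot": [0, 0, 0]}])

```text
t: 7.55
ee_pos: [562.8, 187.0, 103.9]
tool_rot: [-3.137, 0.0, 0.319]
force: [-1.0, -0.0, 0.7]
width: -0.2
grasp_force: 0.5
```

Emit:
step_arm(plan=[{"slide": [0, 0, 0.001], "rot": [0, 0, 0]}, {"slide": [0, 0, 0.002], "rot": [0, 0, 0]}])

```text
t: 7.8
ee_pos: [562.9, 187.1, 102.7]
tool_rot: [-3.137, -0.001, 0.319]
force: [-4.4, -1.3, 10.3]
width: -0.1
grasp_force: 5.4
```

Emit:
step_arm(plan=[{"slide": [0, 0, 0.001], "rot": [0, 0, 0]}, {"slide": [0, 0, 0.0015], "rot": [0, 0, 0]}])

```text
t: 8.05
ee_pos: [563.0, 187.0, 102.7]
tool_rot: [-3.137, -0.002, 0.318]
force: [-6.6, -1.7, 16.5]
width: -0.1
grasp_force: 8.6
```

```bash
python3 - <<'E'
from fit import *
import cv2
im=C["side"]["pixels"]
# white/blue boundary along a vertical scan through the +y edge of the lid, and model
x0=[590.75,190.9,-.0242]
for l in(0,.03,.06,.1,.15):
    print(l,proj(C["side"],pts([*x0,l],[("l",165,125,8),("l",165,-125,8)])).round(1).tolist())
for u in(200,215,225,232): print(u,[(r,im[r,u].tolist()) for r in range(246,272,2)])
print(robot.state()["force"])
E
```

```text
0 [[237.2, 267.2], [266.3, 205.0]]
0.03 [[237.0, 265.6], [266.2, 203.6]]
0.06 [[236.7, 264.0], [266.0, 202.2]]
0.1 [[236.2, 261.9], [265.8, 200.2]]
0.15 [[235.5, 259.2], [265.3, 197.8]]
200 [(246, [245, 220, 179]), (248, [247, 247, 244]), (250, [247, 246, 244]), (252, [247, 247, 244]), (254, [247, 247, 244]), (256, [247, 247, 244]), (258, [247, 246, 241]), (260, [169, 161, 152]), (262, [46, 78, 115]), (264, [45, 79, 118]), (266, [44, 74, 115]), (268, [42, 74, 113]), (270, [40, 74, 114])]
215 [(246, [247, 166, 20]), (248, [247, 174, 69]), (250, [247, 246, 241]), (252, [247, 247, 244]), (254, [247, 247, 244]), (256, [247, 247, 244]), (258, [247, 247, 244]), (260, [247, 247, 244]), (262, [236, 228, 215]), (264, [136, 136, 138]), (266, [42, 75, 113]), (268, [43, 75, 114]), (270, [42, 73, 113])]
225 [(246, [247, 168, 22]), (248, [247, 167, 27]), (250, [247, 170, 55]), (252, [247, 246, 242]), (254, [247, 247, 244]), (256, [247, 247, 244]), (258, [247, 247, 244]), (260, [247, 247, 244]), (262, [247, 247, 244]), (264, [210, 196, 178]), (266, [158, 150, 143]), (268, [42, 73, 111]), (270, [47, 76, 114])]
232 [(246, [168, 86, 20]), (248, [163, 81, 10]), (250, [165, 94, 47]), (252, [165, 136, 115]), (254, [164, 155, 140]), (256, [168, 160, 144]), (258, [166, 156, 143]), (260, [168, 155, 143]), (262, [166, 157, 144]), (264, [166, 156, 141]), (266, [184, 173, 158]), (268, [134, 135, 137]), (270, [47, 75, 112])]
[-6.27378497 -1.58779761 14.71993192]
```

Hard stop felt at TCP z = 102.7 with 16 N, so the lid is shut. The tip therefore stands about 27 mm above the reported TCP z. I'll lift and move across to green.

Emit:
step_arm(plan=[{"slide": [0, 0, -0.03], "rot": [0, 0, 0]}, {"slide": [0, 0, -0.07], "rot": [0, 0, 0]}, {"slide": [-0.01, 0.03, -0.08], "rot": [0, 0, 0]}, {"slide": [-0.024, 0.066, -0.08], "rot": [0, 0, 0]}, {"slide": [-0.04, 0.11, -0.08], "rot": [0, 0, 0]}, {"slide": [-0.056, 0.154, -0.08], "rot": [0, 0, 0]}, {"slide": [-0.072, 0.198, -0.08], "rot": [0, 0, 0]}, {"slide": [-0.088, 0.242, -0.08], "rot": [0, 0, 0]}])

```text
t: 9.15
ee_pos: [555.0, -72.3, 179.4]
tool_rot: [-3.137, -0.0, 0.319]
force: [-0.0, 0.2, -0.1]
width: 0.2
grasp_force: 0.0
```

Emit:
step_arm(plan=[{"slide": [-0.016, 0.044, 0], "rot": [0, 0, 0]}, {"slide": [-0.032, 0.088, 0], "rot": [0, 0, 0]}, {"slide": [-0.048, 0.132, 0], "rot": [0, 0, 0]}, {"slide": [-0.064, 0.176, 0], "rot": [0, 0, 0]}, {"slide": [-0.076, 0.209, 0], "rot": [0, 0, 0]}, {"slide": [-0.082, 0.223, 0], "rot": [0, 0, 0]}, {"slide": [-0.082, 0.223, 0], "rot": [0, 0, 0]}])

```text
t: 10.02
ee_pos: [546.9, -308.5, 178.1]
tool_rot: [-3.137, 0.0, 0.317]
force: [0.3, 0.0, -0.8]
width: 0.0
grasp_force: 0.0
```

```bash
python3 - <<'E'
from fit import *
import cv2
s=robot.state();p=s["ee_pos"];print(p,s["tool_rot"],s["force"])
R=cv2.Rodrigues(np.zeros(3))[0]
from scipy.spatial.transform import Rotation as Ro
R=Ro.from_euler("xyz",s["tool_rot"]).as_matrix()
print("slide to green",R.T@(np.array([546.9,-308,p[2]])-p))
print("tip proj",proj(C["side"],[[p[0],p[1],p[2]+27]]),"green",proj(C["side"],[[546.9,-308,74]]))
im=C["side"]["pixels"][:,:,::-1]
print([(r,im[r,225].tolist()) for r in range(258,272,2)])
a=cv2.resize(im[100:220,215:335],(560,560))
b=cv2.resize(C["top"]["pixels"][160:230,290:370,::-1],(240,210))
o=np.zeros((560,800,3),np.uint8);o[:,:560]=a;o[:210,560:]=b
cv2.imwrite("pics/c5.png",o)
E
```

```text
[ 547.24410551 -307.2169213   178.5210498 ] [-3.13692001e+00 -6.78827298e-05  3.19032924e-01] [-0.2197655   0.77128402  0.6146957 ]
slide to green [-0.57235306  0.63562863 -0.00300894]
tip proj [[279.81046902 126.06091858]] green [[278.8784092  158.14817188]]
[(258, [245, 247, 247]), (260, [246, 247, 247]), (262, [245, 247, 247]), (264, [239, 245, 246]), (266, [150, 157, 163]), (268, [115, 75, 43]), (270, [117, 76, 41])]
```

View pics/c5.png

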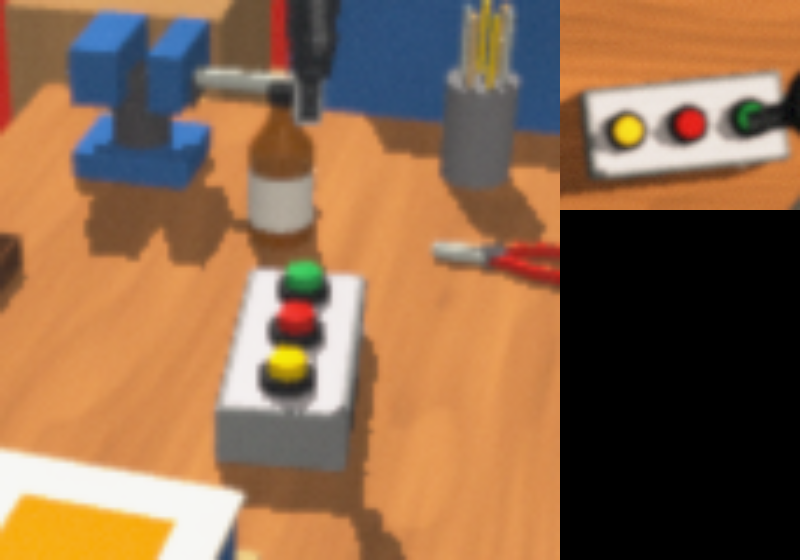

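The tip, at (308,118) in the crop, hangs over the green button at (305,278), matching the +27 mm model. In the side picture the lid looks flat and shut. I'll descend.

Emit:
step_arm(plan=[{"slide": [0, 0, 0.03], "rot": [0, 0, 0]}, {"slide": [0, 0, 0.06], "rot": [0, 0, 0]}, {"slide": [0, 0, 0.085], "rot": [0, 0, 0]}, {"slide": [0, 0, 0.105], "rot": [0, 0, 0]}, {"slide": [0, 0, 0.115], "rot": [0, 0, 0]}, {"slide": [0, 0, 0.12], "rot": [0, 0, 0]}, {"slide": [0, 0, 0.124], "rot": [0, 0, 0]}])

```text
t: 11.0
ee_pos: [547.4, -307.5, 55.1]
tool_rot: [-3.138, -0.001, 0.319]
force: [-0.4, -1.2, -0.0]
width: 0.1
grasp_force: 0.0
```

Emit:
step_arm(plan=[{"slide": [0, 0, 0.002], "rot": [0, 0, 0]}, {"slide": [0, 0, 0.004], "rot": [0, 0, 0]}, {"slide": [0, 0, 0.006], "rot": [0, 0, 0]}, {"slide": [0, 0, 0.008], "rot": [0, 0, 0]}, {"slide": [0, 0, 0.0095], "rot": [0, 0, 0]}])

```text
t: 11.62
ee_pos: [547.0, -307.8, 45.2]
tool_rot: [-3.138, -0.0, 0.318]
force: [-0.7, -0.1, 3.1]
width: -0.0
grasp_force: 1.3
```

Contact at 3 N, as expected. Next is roughly 6 mm more.

Emit:
step_arm(plan=[{"slide": [0, 0, 0.0015], "rot": [0, 0, 0]}, {"slide": [0, 0, 0.003], "rot": [0, 0, 0]}, {"slide": [0, 0, 0.0045], "rot": [0, 0, 0]}])

```text
t: 12.0
ee_pos: [547.0, -307.7, 40.7]
tool_rot: [-3.138, -0.0, 0.318]
force: [-0.3, -0.6, 5.0]
width: -0.1
grasp_force: 2.3
```

Emit:
step_arm(plan=[{"slide": [0, 0, 0.001], "rot": [0, 0, 0]}, {"slide": [0, 0, 0.002], "rot": [0, 0, 0]}])

```text
t: 12.25
ee_pos: [547.2, -307.8, 40.1]
tool_rot: [-3.138, -0.001, 0.318]
force: [-4.7, 1.4, 19.1]
width: -0.1
grasp_force: 9.0
```

The button has bottomed out at 19 N. Withdrawing.

Emit:
step_arm(plan=[{"slide": [0, 0, -0.01], "rot": [0, 0, 0]}, {"slide": [0, 0, -0.04], "rot": [0, 0, 0]}, {"slide": [0, 0, -0.09], "rot": [0, 0, 0]}, {"slide": [0, 0, -0.14], "rot": [0, 0, 0]}, {"slide": [0, 0, -0.18], "rot": [0, 0, 0]}, {"slide": [0, 0, -0.19], "rot": [0, 0, 0]}, {"slide": [0, 0, -0.19], "rot": [0, 0, 0]}, {"slide": [0, 0, -0.19], "rot": [0, 0, 0]}])

```text
t: 13.25
ee_pos: [546.8, -308.1, 226.5]
tool_rot: [-3.135, 0.002, 0.319]
force: [0.1, 0.3, -1.1]
width: 0.2
grasp_force: 0.0
```

```bash
python3 - <<'E'
from bench import robot,job
print(robot.state()["ee_pos"]);print(job.hand_in())
E
```

```text
[ 546.78899847 -308.10079292  226.45249139]
the job is handed in; nothing more can be done
None
```

I pushed the lid shut (about 16 N at the stop), pressed green fully down (about 19 N), withdrew the hand about 15 cm above the button and handed the job in at about 13 s; the hand-in returned no verdict.

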